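# Open the car-key safe with its two-button code

### The arm

A 6-joint arm with a two-finger parallel gripper is mounted at the origin on the work surface. World frame = base frame: x ahead of the robot, y to its left, z up, the work surface at z = 0. Lengths are in m, angles in rad, forces in N, time in s.
With the tool pointing down it reaches from about 0.3 to 0.875 m from the base axis. Payload 6.4 kg.
Tool frame: the origin (TCP) lies midway between the tips of the shut fingers; the grasp point (between the pads) lies 19 mm behind it; y points along the fingers, x is the direction in which the jaws open and shut, and the axes are right-handed (so a half turn about y gives the same grasp; the last joint's range is limited). The gripper opens to 88 mm and grips with 3 to 60 N. Pads are 18 mm wide; open, the fingers measure 123 mm over their backs; the gripper's body (75 mm by 187 mm) begins 45 mm behind the grasp point.
Start: joints at [-1.518, 0.181, 1.607, -0, 1.354, -0.206], TCP at [0.147, -0.556, 0.239] pointing down, gripper open.
Joint ranges: [-2.99, 2.99], [-0.89, 2.07], [0.3, 2.58], [-1.14, 4.28], [0, 2.63], [-3.12, 3.12]. Speed limits (rad/s): [2.57, 2.57, 3.01, 3.14, 3.14, 3.14].

### API

Orientations are given as a unit quaternion [x, y, z, w].
In Python, from bench import robot, vision, sign_off gives the robot as it stands.
- The arm moves only by the tool step_arm, never from a script. Its argument "rows" is one flat list of numbers, 6 for each row, row after row: the shift along the tool's x, y, z in mm, then the turn, a rotation vector about the tool's x, y, z in rad. In form: [tx, ty, tz, ax, ay, az, tx, ty, tz, ax, ay, az, ...]. A call has 1 to 12 rows; each row is the pose to reach, as a shift and turn from the pose commanded when the call began, along the tool's axes at that moment; what a row does not reach only later rows make up. A row lasts 1/8 s, in which the tool goes at most 62.5 mm and 10.7 degrees, less where a joint would pass 70% of its speed; a pose out of reach is approached as far as the arm can. A call with a gripper value outside its range is refused whole. "jaw" is the closure, from 0 (fully open) to 1 (shut), set as the call begins (left out, the last holds). The fingers move at their own pace and stop on an object; "squeeze" is the grip in N (left out, the last holds). Time passes only in rows, so rows that repeat a pose let the fingers close. It gives the time, the measured TCP pose, the force and the opening at its end, in the units of the state.
- robot.observe(): the state, without advancing time (a new reading comes with each control period).
- vision.camera(name): name is "scene" or "top"; returns the picture (420x560x3 uint8, red, green, blue); there is no depth.
- vision.calibration(name): a dict with "intrinsics" (3x3 intrinsics, pixels), "cam_to_world" (4x4, takes a point from camera to world coordinates). Camera axes: x right, y down, z forward; pixel columns grow to the right and rows downward; lengths in m; the calibration is good to about 2 mm. A picture is of the moment at which its call begins. calibration takes no time and is no camera call.
- sign_off(): hands the job in, once; it reports no verdict.
The state is a dict: "time_s": time; "joint_pos": joint angles; "qvel": joint speeds; "joint_efforts": joint torques, N m; "tool_pos": TCP position; "tcp_rot": TCP orientation; "force": force on the tool from outside, world axes, zero at the start; "moment": the same for the moment, N m; "finger_gap": opening from 0.0 (shut) to 1.0 (fully open).
Only numpy, scipy, OpenCV 4.12 (cv2) and the standard library are available. Lean on these libraries where they do the work, as an engineer would, in place of code of your own. Each camera call takes 0.05 s, during which the arm holds its last target.

### The job

Open the key safe on the bench with its code: of the five buttons in a row on its top, press the second and the fourth down together, one fingertip on each, and keep both held down until the lid has risen by itself past its catches; then let go and finish once the lid stands fully open. Do not press the other three buttons or pull at the lid, and leave the things beside the safe where they are.

Things in the scene. Friction and masses are not known exactly. Their poses are not given: they have to be found in the camera images.
- safe: grey steel key safe fixed to the bench, 270 deep (x) x 300 wide (y) x 100 mm high; origin: centre of its underside; +x from the buttons to the hinge at the back, +y to the left seen from the robot. The front 94 mm of its top is a fixed flat lock plate with five buttons in a row along y at x = -95 mm, 30 mm apart, and an unused brass key cylinder right of them; the lid, level with it, starts 58 mm behind the row.
- lid (a joint): lid of the safe, hinged along its back edge: 0 shut, 1.3 rad fully open (nearly upright). Once both catches are withdrawn a damped spring lifts it unaided: about 1 s to rise past the catches (0.13 rad), 6 to 10 s to stand fully open. Let go sooner, the catches spring back and hold or jam it; pressing again frees it.
- lid_panel: the lid's grey sheet-metal cover, 176 mm deep and 306 mm wide, with a bright trim strip along its front edge; origin on the hinge line at the back of the safe, 84 mm above the bench when shut or open; axes as the safe's while shut
- cap1: cap of the first button from the left (+y end): round steel, 19 mm across, flat top 13 mm above the lock plate (113 mm above the bench) and 9 mm above its dark bezel, which is 27 mm across; origin at the centre of the top face, z up; not part of the code
- button1 (a joint): travel of the first button: 0 up, 0.007 m fully down; sprung, 2 N to start and 5 N at the bottom, springs back when let go
- cap2: cap of the second button from the left (+y end): round steel, 19 mm across, flat top 13 mm above the lock plate (113 mm above the bench) and 9 mm above its dark bezel, which is 27 mm across; origin at the centre of the top face, z up; one of the two code buttons
- button2 (a joint): travel of the second button: 0 up, 0.007 m fully down; sprung, 2 N to start and 5 N at the bottom, springs back when let go. It withdraws one of the lid's two catches, clear of the lid at about 5 mm
- cap3: cap of the third button from the left (+y end): round steel, 19 mm across, flat top 13 mm above the lock plate (113 mm above the bench) and 9 mm above its dark bezel, which is 27 mm across; origin at the centre of the top face, z up; not part of the code
- button3 (a joint): travel of the third button: 0 up, 0.007 m fully down; sprung, 2 N to start and 5 N at the bottom, springs back when let go
- cap4: cap of the fourth button from the left (+y end): round steel, 19 mm across, flat top 13 mm above the lock plate (113 mm above the bench) and 9 mm above its dark bezel, which is 27 mm across; origin at the centre of the top face, z up; one of the two code buttons
- button4 (a joint): travel of the fourth button: 0 up, 0.007 m fully down; sprung, 2 N to start and 5 N at the bottom, springs back when let go. It withdraws one of the lid's two catches, clear of the lid at about 5 mm
- cap5: cap of the fifth button from the left (+y end): round steel, 19 mm across, flat top 13 mm above the lock plate (113 mm above the bench) and 9 mm above its dark bezel, which is 27 mm across; origin at the centre of the top face, z up; not part of the code
- button5 (a joint): travel of the fifth button: 0 up, 0.007 m fully down; sprung, 2 N to start and 5 N at the bottom, springs back when let go
- socket: black steel impact socket, upright, 30 mm across and 78 mm tall; stands loose on the bench beside the safe; origin at the centre of its underside; to be left alone
- spray: aerosol can painted blue with a white band and a red cap, upright, 58 mm across and 165 mm tall; stands loose on the bench beside the safe; origin at the centre of its underside; to be left alone
- tape: roll of yellow tape lying flat, 96 mm across and 36 mm tall, open in the middle; stands loose on the bench beside the safe; origin at the centre of its underside; to be left alone
- fob: black car key fob with a key ring, lying flat, 66 x 36 x 14 mm; stands loose on the bench beside the safe; origin at the centre of its underside; to be left alone

How it is judged:
By the outcome, as a careful person would: the job done as asked, in the order asked, and still so for the second after the job is handed in, with the robot touching nothing.
It also fails if it takes over 40 s, if anything falls off the work surface, if the arm or the gripper's body presses on something with over 40 N, if the wrist force passes 120 N, or if a joint passes its speed limit or range.

## Working session

There is one attempt and no reset: what is moved stays moved. The work goes in short steps, Python scripts to look and compute and a tool call to move; the robot and the scene stay as the last step left them, time stands still between calls to the robot, and variables do not carry over. Pictures are saved under pics/ and viewed, and the job is handed in when it is done.

Besides the shell and the picture viewer there is one more tool, called after "Emit:" by a JSON object that holds its "fn" and its "kwargs", one argument or row to a line. step_arm: Moves the arm, as the interface text tells. Its arguments: {"type":"object","properties":{"rows":{"type":"array"},"jaw":{"type":"number"},"squeeze":{"type":"number"}},"required":["rows"]}

```bash
mkdir -p pics; python3 - <<'E'
from bench import robot, vision
import cv2,numpy as np
np.set_printoptions(precision=4,suppress=True)
s=robot.observe(); print(s)
for n in("scene","top"):
    im=vision.camera(n); cv2.imwrite(f"pics/{n}0.png",im[:,:,::-1]); c=vision.calibration(n); print(n,c)
E
```

```text
{'time_s': 0.0, 'joint_pos': array([-1.5183,  0.1816,  1.608 , -0.    ,  1.3538, -0.2063]), 'qvel': array([ 0.0005,  0.0009,  0.0014,  0.0014, -0.0012, -0.0008]), 'joint_efforts': array([ -0.    , -43.3877, -34.1846,   0.0702,   0.0385,  -0.0001]), 'tool_pos': array([ 0.1471, -0.5553,  0.2378]), 'tcp_rot': array([-0.5599,  0.4317, -0.4309,  0.5608]), 'force': array([0.0926, 0.0358, 0.1095]), 'moment': array([0.0127, 0.0519, 0.0264]), 'finger_gap': 0.9977632322539495}
scene {'intrinsics': array([[421.1503,   0.    , 282.0075],
       [  0.    , 421.1503, 203.2807],
       [  0.    ,   0.    ,   1.    ]]), 'cam_to_world': array([[-0.6646,  0.6188, -0.4188,  0.9775],
       [ 0.7471,  0.5567, -0.3632,  0.3642],
       [ 0.0084, -0.5542, -0.8323,  0.8334],
       [ 0.    ,  0.    ,  0.    ,  1.    ]])}
top {'intrinsics': array([[403.2306,   0.    , 272.4251],
       [  0.    , 403.2306, 214.9049],
       [  0.    ,   0.    ,   1.    ]]), 'cam_to_world': array([[ 0.0003, -0.9836,  0.1805,  0.4278],
       [-0.9997, -0.0047, -0.024 ,  0.0502],
       [ 0.0244, -0.1804, -0.9833,  0.9395],
       [ 0.    ,  0.    ,  0.    ,  1.    ]])}
```

View pics/scene0.png

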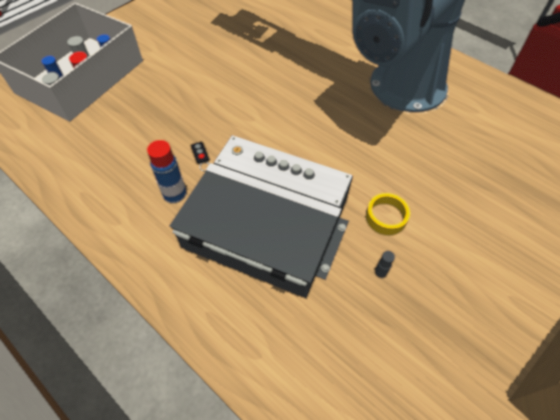

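View pics/top0.png

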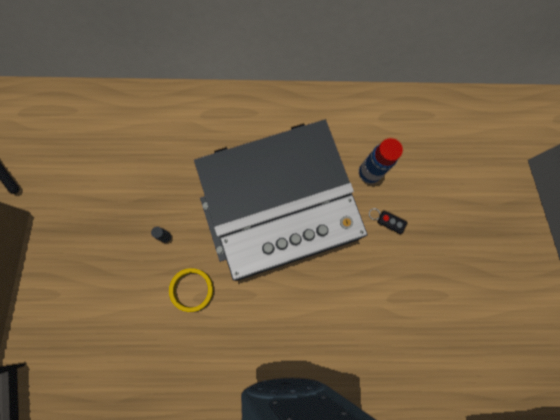

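The top view shows five buttons from (268,248) on the left to (322,230), with the brass cylinder at (346,222). The can stands at (380,160), the fob at (392,222), the tape at (191,290) and the socket at (161,235). I'll zoom in to get precise centres.

```bash
python3 - <<'E'
import cv2
a=cv2.imread("pics/top0.png")[215:265,250:360]; cv2.imwrite("pics/tz.png",cv2.resize(a,None,fx=7,fy=7,interpolation=cv2.INTER_CUBIC))
a=cv2.imread("pics/scene0.png")[135:190,225:325]; cv2.imwrite("pics/sz.png",cv2.resize(a,None,fx=8,fy=8,interpolation=cv2.INTER_CUBIC))
E
```

```text
(no output)
```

View pics/tz.png

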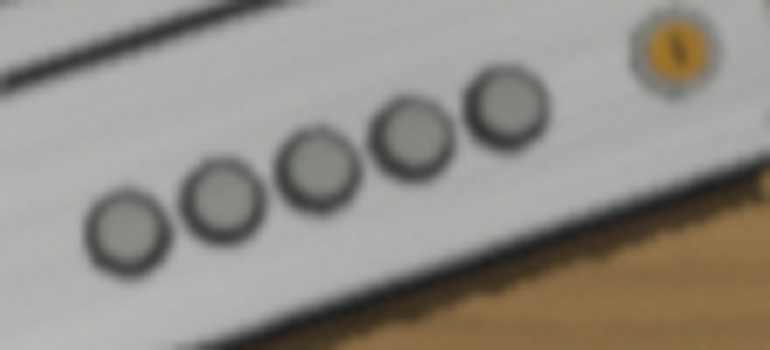

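View pics/sz.png

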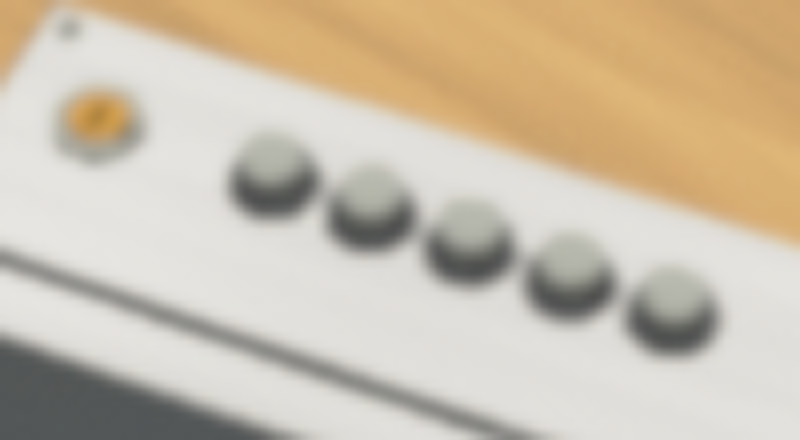

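```bash
cat > h.py <<'E'
import numpy as np
from bench import vision
def ray(n,uv,z):
    c=vision.calibration(n);K=np.array(c["intrinsics"]);T=np.array(c["cam_to_world"])
    d=T[:3,:3]@np.linalg.solve(K,[*uv,1]); o=T[:3,3]
    return o+d*(z-o[2])/d[2]
def proj(n,p):
    c=vision.calibration(n);K=np.array(c["intrinsics"]);T=np.linalg.inv(np.array(c["cam_to_world"]))
    q=K@(T[:3,:3]@np.asarray(p)+T[:3,3]); return q[:2]/q[2]
E
python3 - <<'E'
from h import *
from scipy.spatial.transform import Rotation as R
np.set_printoptions(precision=4,suppress=True)
A=np.array([(130,229),(224,198),(320,166),(414,134),(509,104)]);B=np.array([(273,161),(373,194),(471,228),(570,260),(673,295)])[::-1]
res=[]
for n,P,f,o in(("top",A,7,(250,215)),("scene",B,8,(225,135))):
    p=np.array([ray(n,(q+.5)/f-.5+o,.113) for q in P]);print(n,p[:,:2], np.linalg.norm(np.diff(p,axis=0),axis=1)); m=p.mean(0); d=p[4]-p[0]; print(m,d/np.linalg.norm(d), np.degrees(np.arctan2(d[1],d[0])))
    res.append(p)
from bench import robot
s=robot.observe(); r=R.from_quat(s["tcp_rot"]).as_matrix(); print(r, s["tool_pos"])
for n,P in(("socket",(163,238)),("tape",(191,290)),("fob",(392,222)),("spray",(370,177))): print(n,ray("top",P,0.0))
E
```

```text
top [[ 0.5118  0.0388]
 [ 0.5211  0.0112]
 [ 0.5306 -0.0172]
 [ 0.5402 -0.0451]
 [ 0.5493 -0.0735]] [0.0291 0.03   0.0296 0.0298]
[ 0.5306 -0.0172  0.113 ] [ 0.3164 -0.9486  0.    ] -71.5564865842865
scene [[ 0.5146  0.0378]
 [ 0.5241  0.0092]
 [ 0.5338 -0.0183]
 [ 0.5429 -0.0464]
 [ 0.5528 -0.075 ]] [0.0301 0.0291 0.0295 0.0303]
[ 0.5336 -0.0185  0.113 ] [ 0.3208 -0.9472  0.    ] -71.29031584698784
[[ 0.2559 -0.0001  0.9667]
 [-0.9667  0.0015  0.2559]
 [-0.0015 -1.      0.0003]] [ 0.1471 -0.5554  0.2379]
socket [0.5443 0.2822 0.    ]
tape [0.4253 0.213  0.    ]
fob [ 0.5844 -0.2573  0.    ]
spray [ 0.6949 -0.2094  0.    ]
```

Both views agree to about 3 mm and put cap 3 at about (0.532, -0.018), with the row at -71.4°. I'll move above it with the jaw roughly half shut.

Emit:
{"fn": "step_arm", "kwargs": {
  "rows": [-20,0,25,0,-0.01,0,-60,3,73,0,-0.02,0,-105,6,127,0,-0.03,0,-150,10,181,0,-0.04,0,-195,14,236,0,-0.05,0,-240,18,290,0,-0.055,0,-285,23,345,0,-0.06,0,-330,28,399,0,-0.0655,0,-370,33,448,0,-0.0655,0,-405,37,490,0,-0.0655,0,-421,40,509,0,-0.0655,0,-421,40,509,0,-0.0655,0],
  "jaw": 0.5,
  "squeeze": 20
}}

```text
time_s: 1.6
tool_pos: [0.5322, -0.0151, 0.1977]
tcp_rot: [-0.575, 0.412, -0.411, 0.575]
force: [-0.2, -0.6, -0.1]
finger_gap: 0.499
```

```bash
python3 - <<'E'
from h import *
from bench import robot
import cv2
from scipy.spatial.transform import Rotation as R
np.set_printoptions(precision=4,suppress=True)
a=vision.camera("top");b=vision.camera("scene")
cv2.imwrite("pics/t1.png",cv2.resize(a[150:300,200:400,::-1],None,fx=4,fy=4,interpolation=cv2.INTER_CUBIC))
cv2.imwrite("pics/s1.png",cv2.resize(b[40:190,195:395,::-1],None,fx=4,fy=4,interpolation=cv2.INTER_CUBIC))
s=robot.observe();r=R.from_quat(s["tcp_rot"]).as_matrix();print(s["time_s"],s["tool_pos"],s["finger_gap"],s["joint_pos"],r)
for k in(-30,0,30):
  p=s["tool_pos"]+r[:,0]*k/1000; print(k,p,(proj("top",p)-[200,150])*4,(proj("scene",p)-[195,40])*4)
E
```

```text
1.7 [ 0.5311 -0.0179  0.198 ] 0.4997933994551424 [-0.2569  0.1258  1.7556 -0.0004  1.2618  0.9874] [[ 0.3208 -0.0017  0.9472]
 [-0.9472  0.      0.3208]
 [-0.0006 -1.     -0.0016]]
-30 [0.5215 0.0105 0.198 ] [336.3034 349.8614] [414.591  401.0011]
0 [ 0.5311 -0.0179  0.198 ] [397.2997 329.4923] [359.6402 383.434 ]
30 [ 0.5407 -0.0463  0.198 ] [457.9011 309.2551] [305.4941 366.1242]
```

View pics/s1.png

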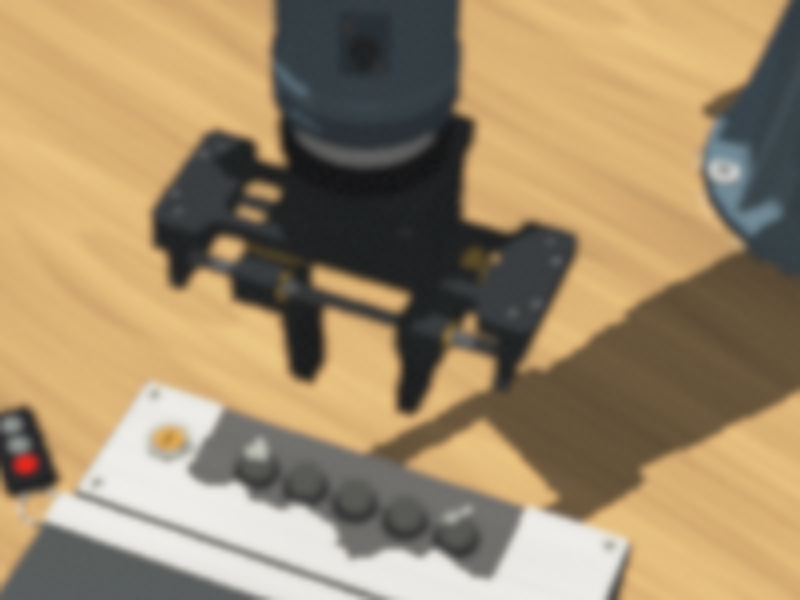

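View pics/t1.png

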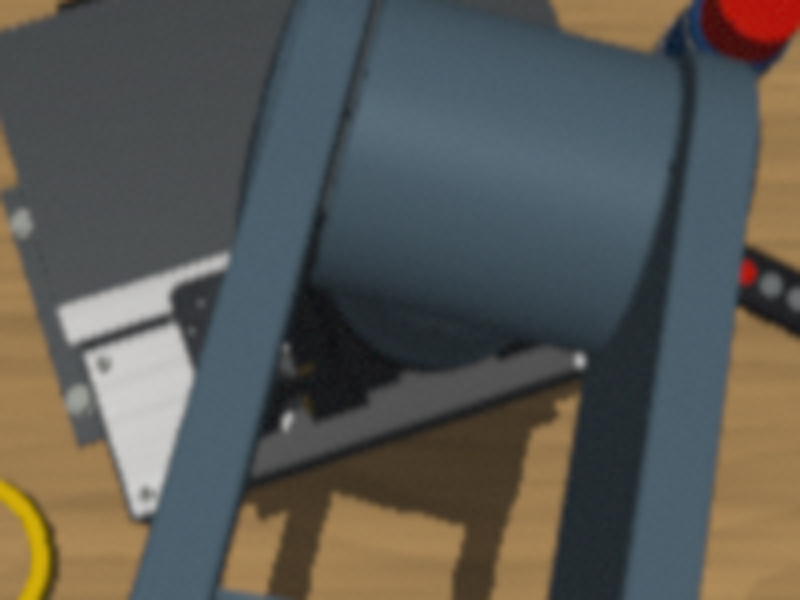

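The fingers straddle cap 3, with tips at (305,375) and (408,408) in the zoomed scene view, about 57 mm apart. I'll widen them slightly and descend to just above the caps.

Emit:
{"fn": "step_arm", "kwargs": {
  "rows": [0,15,1,0,0,0,0,35,1,0,0,0,0,55,1,0,0,0,0,70,1,0,0,0,0,78,1,0,0,0,0,78,1,0,0,0],
  "jaw": 0.47
}}

```text
time_s: 2.45
tool_pos: [0.5321, -0.0187, 0.1202]
tcp_rot: [0.574, -0.413, 0.413, -0.574]
force: [-0.1, 0.6, -0.5]
finger_gap: 0.526
```

```bash
python3 - <<'E'
from h import *
from bench import robot
import cv2
b=vision.camera("scene")
cv2.imwrite("pics/s2.png",cv2.resize(b[100:190,220:340,::-1],None,fx=6,fy=6,interpolation=cv2.INTER_CUBIC))
s=robot.observe();print(s["time_s"],s["tool_pos"],s["finger_gap"],s["force"])
E
```

```text
2.5 [ 0.53251969 -0.01860946  0.12084239] 0.5334828093767804 [ 0.16995641  0.40902429 -0.00241182]
```

View pics/s2.png

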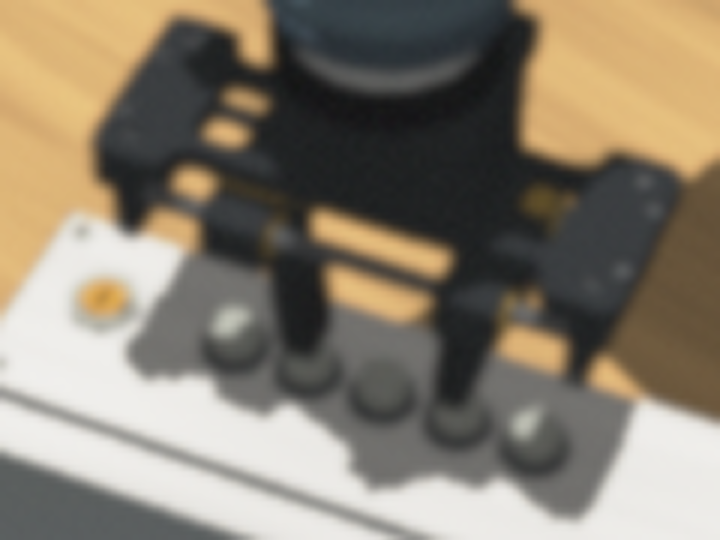

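The tips hang about 8 mm over caps 4 and 2, at (303,350) and (457,400) in the zoom, and are clear of caps 1, 3 and 5. Pressing down now.

Emit:
{"fn": "step_arm", "kwargs": {
  "rows": [0,3,0,0,0,0,0,6,0,0,0,0,0,9,0,0,0,0,0,11,0,0,0,0,0,13,0,0,0,0,0,14,0,0,0,0,0,14,0,0,0,0]
}}

```text
time_s: 3.38
tool_pos: [0.5327, -0.0183, 0.1076]
tcp_rot: [-0.574, 0.412, -0.413, 0.574]
force: [-2.7, 0.4, 8.7]
finger_gap: 0.528
```

Emit:
{"fn": "step_arm", "kwargs": {
  "rows": [0,1,0,0,0,0,0,1.5,0,0,0,0,0,1.5,0,0,0,0,0,1.5,0,0,0,0,0,1.5,0,0,0,0,0,1.5,0,0,0,0,0,1.5,0,0,0,0,0,1.5,0,0,0,0]
}}

```text
time_s: 4.38
tool_pos: [0.5327, -0.0183, 0.1064]
tcp_rot: [-0.574, 0.412, -0.413, 0.574]
force: [-4.3, 0.0, 11.1]
finger_gap: 0.528
```

```bash
python3 - <<'E'
from h import *
from bench import robot
import cv2
b=vision.camera("scene")
cv2.imwrite("pics/s3.png",cv2.resize(b[80:300,160:380,::-1],None,fx=2.7,fy=2.7,interpolation=cv2.INTER_CUBIC))
s=robot.observe();print(s["time_s"],s["tool_pos"],s["finger_gap"],s["force"],s["moment"])
E
```

```text
4.425 [ 0.53271826 -0.01825025  0.10639592] 0.5369422214937006 [-4.14651626  1.06489324  9.56452122] [ 0.14662929  0.71620634 -0.05262322]
```

View pics/s3.png

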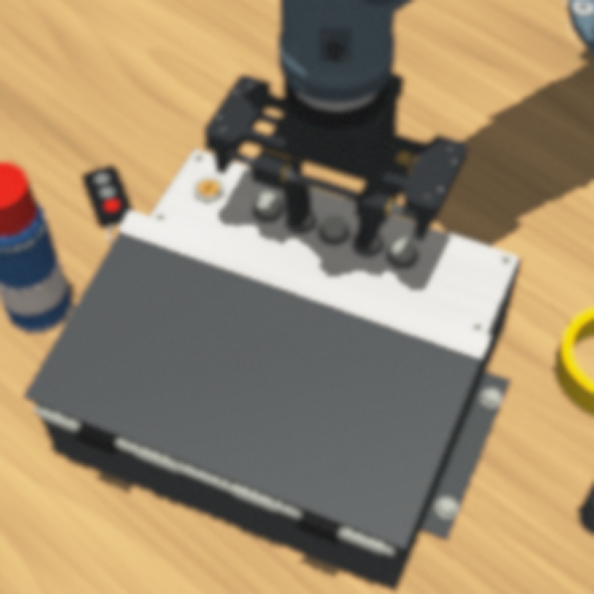

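The lid is rising: its trim edge, around (300,280), now hides the gap behind the lock plate. I'll keep holding.

Emit:
{"fn": "step_arm", "kwargs": {
  "rows": [0,0,0,0,0,0,0,0,0,0,0,0,0,0,0,0,0,0,0,0,0,0,0,0,0,0,0,0,0,0,0,0,0,0,0,0,0,0,0,0,0,0,0,0,0,0,0,0]
}}

```text
time_s: 5.42
tool_pos: [0.5327, -0.0183, 0.1064]
tcp_rot: [-0.574, 0.412, -0.413, 0.574]
force: [-4.5, 1.4, 10.1]
finger_gap: 0.531
```

```bash
python3 - <<'E'
from h import *
from bench import robot
import cv2
b=vision.camera("scene")
cv2.imwrite("pics/s4.png",cv2.resize(b[80:300,160:380,::-1],None,fx=2.7,fy=2.7,interpolation=cv2.INTER_CUBIC))
s=robot.observe();print(s["time_s"],s["tool_pos"],s["finger_gap"],s["force"])
# predicted trim front corners for angles
d=np.array([.3187,-.948,0]); f=np.array([.948,.3187,0]); c3=np.array([.5321,-.0179,0])
for th in(0,.06,.13,.2,.3,.5,.8):
  o=[]
  for y in(-.153,.153):
    p=c3-d*y+f*(.058+.176-.176*np.cos(th)-.016*np.sin(th)*-0); p=p+[0,0,.084+.016*np.cos(th)+.176*np.sin(th)]
    p=p-f*.016*0
    o.append(((proj("scene",p)-[160,80])*2.7).round())
  print(th,o)
E
```

```text
5.475 [ 0.53273447 -0.01829991  0.10642443] 0.5272635338298509 [-4.20300832  0.30023416 10.16185566]
0 [array([137., 226.]), array([489., 350.])]
0.06 [array([135., 218.]), array([490., 343.])]
0.13 [array([132., 210.]), array([492., 335.])]
0.2 [array([129., 202.]), array([493., 328.])]
0.3 [array([123., 192.]), array([494., 320.])]
0.5 [array([108., 177.]), array([494., 310.])]
0.8 [array([ 78., 172.]), array([486., 312.])]
```

View pics/s4.png

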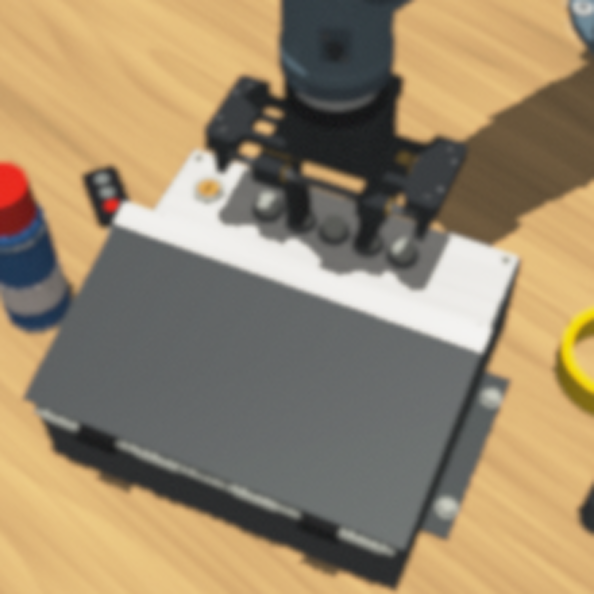

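The trim's left corner has risen to about (120,203), which means roughly 0.18 rad. I'll hold one more second for margin.

Emit:
{"fn": "step_arm", "kwargs": {
  "rows": [0,0,0,0,0,0,0,0,0,0,0,0,0,0,0,0,0,0,0,0,0,0,0,0,0,0,0,0,0,0,0,0,0,0,0,0,0,0,0,0,0,0,0,0,0,0,0,0]
}}

```text
time_s: 6.48
tool_pos: [0.5327, -0.0183, 0.1064]
tcp_rot: [-0.574, 0.412, -0.413, 0.574]
force: [-4.8, 0.6, 10.2]
finger_gap: 0.53
```

```bash
python3 - <<'E'
from h import *
from bench import robot
import cv2
b=vision.camera("scene")
cv2.imwrite("pics/s5.png",cv2.resize(b[80:300,160:380,::-1],None,fx=2.7,fy=2.7,interpolation=cv2.INTER_CUBIC))
s=robot.observe();print(s["time_s"],s["tool_pos"],s["finger_gap"],s["force"])
E
```

```text
6.525 [ 0.53272957 -0.01830654  0.10641787] 0.5286040869269211 [-3.47034376  0.15095553 11.35475632]
```

View pics/s5.png

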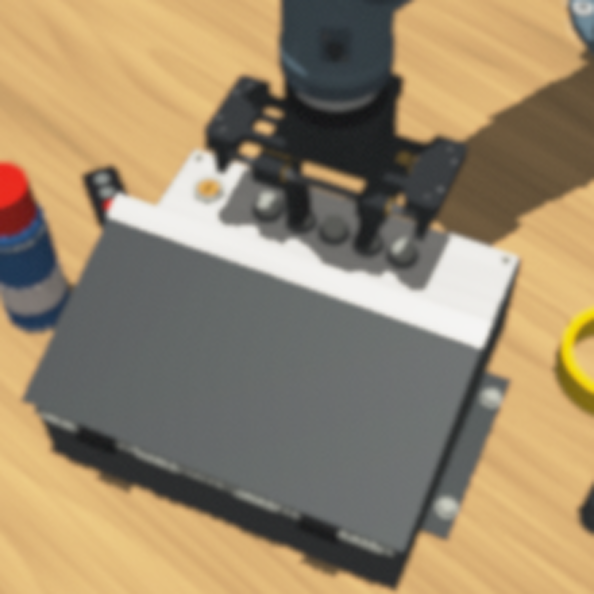

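The lid is well past its catches at about 0.27 rad, with its left corner at (113,200). I'll lift straight up off the buttons, then back toward the robot.

Emit:
{"fn": "step_arm", "kwargs": {
  "rows": [0,-4,0,0,0,0,0,-10,0,0,0,0,0,-20,0,0,0,0,0,-35,0,0,0,0,0,-50,-5,0,0,0,0,-70,-20,0,0,0,0,-90,-40,0,0,0,0,-110,-65,0,0,0,0,-125,-90,0,0,0,0,-130,-110,0,0,0,0,-130,-120,0,0,0,0,-130,-120,0,0,0]
}}

```text
time_s: 8.02
tool_pos: [0.4184, -0.0567, 0.2354]
tcp_rot: [-0.574, 0.413, -0.413, 0.574]
force: [0.8, -0.0, -0.9]
finger_gap: 0.532
```

Emit:
{"fn": "step_arm", "kwargs": {
  "rows": [0,0,0,0,0,0,0,0,0,0,0,0,0,0,0,0,0,0,0,0,0,0,0,0,0,0,0,0,0,0,0,0,0,0,0,0,0,0,0,0,0,0,0,0,0,0,0,0,0,0,0,0,0,0,0,0,0,0,0,0,0,0,0,0,0,0,0,0,0,0,0,0]
}}

```text
time_s: 9.52
tool_pos: [0.4187, -0.0565, 0.2352]
tcp_rot: [-0.574, 0.413, -0.413, 0.574]
force: [-0.9, 0.8, -0.8]
finger_gap: 0.531
```

Emit:
{"fn": "step_arm", "kwargs": {
  "rows": [0,0,0,0,0,0,0,0,0,0,0,0,0,0,0,0,0,0,0,0,0,0,0,0,0,0,0,0,0,0,0,0,0,0,0,0,0,0,0,0,0,0,0,0,0,0,0,0,0,0,0,0,0,0,0,0,0,0,0,0,0,0,0,0,0,0,0,0,0,0,0,0]
}}

```text
time_s: 11.02
tool_pos: [0.4187, -0.0566, 0.2352]
tcp_rot: [-0.574, 0.413, -0.413, 0.574]
force: [-0.4, -0.0, -1.6]
finger_gap: 0.532
```

Emit:
{"fn": "step_arm", "kwargs": {
  "rows": [0,0,0,0,0,0,0,0,0,0,0,0,0,0,0,0,0,0,0,0,0,0,0,0,0,0,0,0,0,0,0,0,0,0,0,0,0,0,0,0,0,0,0,0,0,0,0,0,0,0,0,0,0,0,0,0,0,0,0,0,0,0,0,0,0,0,0,0,0,0,0,0]
}}

```text
time_s: 12.52
tool_pos: [0.4187, -0.0565, 0.2352]
tcp_rot: [0.574, -0.413, 0.413, -0.574]
force: [0.4, -0.8, 0.7]
finger_gap: 0.526
```

```bash
python3 - <<'E'
from h import *
from bench import robot
import cv2
for n in("scene","top"): cv2.imwrite(f"pics/{n}6.png",vision.camera(n)[:,:,::-1])
s=robot.observe();print(s["time_s"],s["tool_pos"],s["finger_gap"],s["force"])
E
```

```text
12.625 [ 0.41869215 -0.05652974  0.23522949] 0.5318191381435966 [-0.03803337 -0.13250559 -0.66580973]
```

View pics/scene6.png

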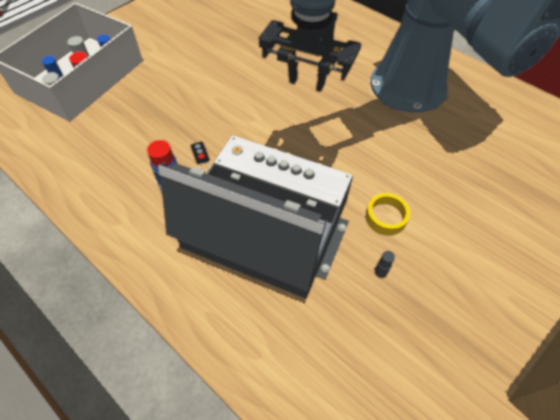

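View pics/top6.png

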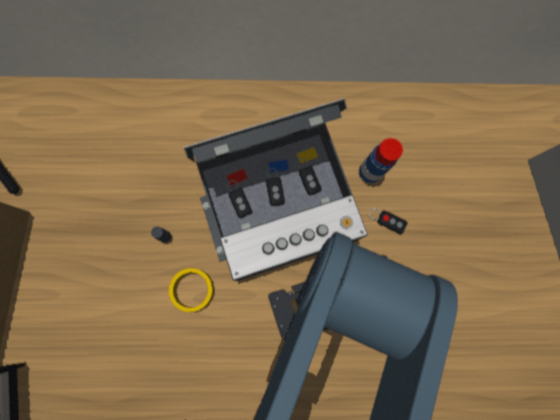

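The lid is nearly upright, with its top edge running from (190,152) to (343,104) in the top view. The other objects haven't moved. I'll wait longer and compare.

Emit:
{"fn": "step_arm", "kwargs": {
  "rows": [0,0,0,0,0,0,0,0,0,0,0,0,0,0,0,0,0,0,0,0,0,0,0,0,0,0,0,0,0,0,0,0,0,0,0,0,0,0,0,0,0,0,0,0,0,0,0,0,0,0,0,0,0,0,0,0,0,0,0,0,0,0,0,0,0,0,0,0,0,0,0,0]
}}

```text
time_s: 14.12
tool_pos: [0.4187, -0.0565, 0.2352]
tcp_rot: [-0.574, 0.413, -0.413, 0.574]
force: [0.3, 0.8, 1.5]
finger_gap: 0.524
```

Emit:
{"fn": "step_arm", "kwargs": {
  "rows": [0,0,0,0,0,0,0,0,0,0,0,0,0,0,0,0,0,0,0,0,0,0,0,0,0,0,0,0,0,0,0,0,0,0,0,0,0,0,0,0,0,0,0,0,0,0,0,0,0,0,0,0,0,0,0,0,0,0,0,0,0,0,0,0,0,0,0,0,0,0,0,0]
}}

```text
time_s: 15.62
tool_pos: [0.4187, -0.0565, 0.2352]
tcp_rot: [-0.574, 0.413, -0.413, 0.574]
force: [0.1, 0.2, -0.5]
finger_gap: 0.532
```

Emit:
{"fn": "step_arm", "kwargs": {
  "rows": [0,0,0,0,0,0,0,0,0,0,0,0,0,0,0,0,0,0,0,0,0,0,0,0,0,0,0,0,0,0,0,0,0,0,0,0,0,0,0,0,0,0,0,0,0,0,0,0,0,0,0,0,0,0,0,0,0,0,0,0,0,0,0,0,0,0,0,0,0,0,0,0]
}}

```text
time_s: 17.12
tool_pos: [0.4187, -0.0565, 0.2352]
tcp_rot: [0.574, -0.413, 0.413, -0.574]
force: [0.1, 0.3, -0.2]
finger_gap: 0.531
```

```bash
python3 - <<'E'
from h import *
from bench import robot
import cv2
t1=vision.camera("top")
b=vision.camera("scene")
cv2.imwrite("pics/top7.png",t1[:,:,::-1]);cv2.imwrite("pics/scene7.png",b[:,:,::-1])
t0=cv2.imread("pics/top6.png")[:,:,::-1]
d=np.abs(t1.astype(int)-t0).max(2)[80:240,150:420]; print("top diff 6-7",d.max(),(d>40).sum())
print(robot.observe()["time_s"])
d_=np.array([.3187,-.948,0]); f=np.array([.948,.3187,0]); c3=np.array([.5321,-.0179,0])
for th in(1.0,1.1,1.2,1.3):
  print(th,[proj("top",c3-d_*y+f*(.058+.176-.176*np.cos(th)+.016*np.sin(th))+[0,0,.084+.016*np.cos(th)+.176*np.sin(th)]).round() for y in(-.153,.153)])
E
```

```text
top diff 6-7 12 0
17.225
1.0 [array([352., 125.]), array([193., 175.])]
1.1 [array([350., 116.]), array([189., 166.])]
1.2 [array([348., 106.]), array([186., 156.])]
1.3 [array([345.,  97.]), array([183., 146.])]
```

View pics/top7.png

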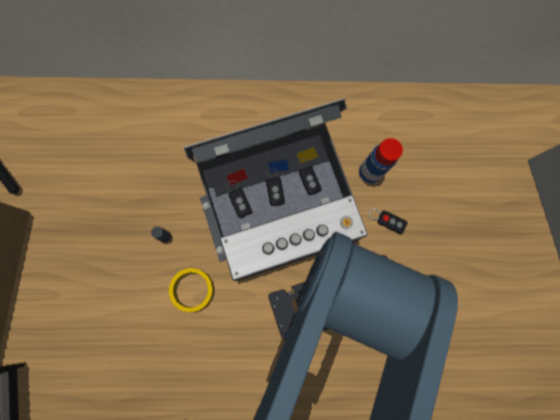

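View pics/scene7.png

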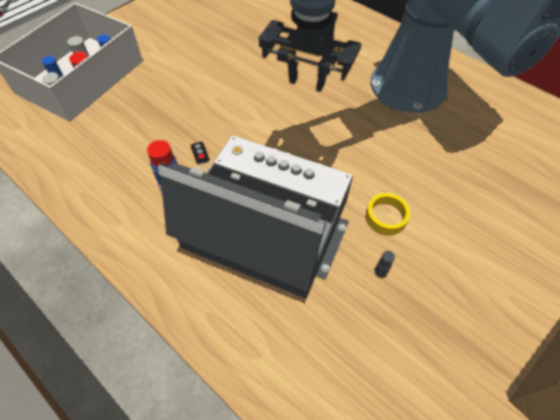

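The lid hasn't moved for 4.6 s and stands at its stop. All the buttons are up and the other objects are where they were, so I'm handing in.

```bash
python3 -c "
from bench import sign_off
print(sign_off())"
```

```text
the job is handed in; nothing more can be done
None
```

The safe is open: I pressed buttons 2 and 4 together, one fingertip on each, and the lid now stands open at its stop. I handed the job in at about 17 s.

- **Press:** the wrist force was about 10 to 11 N, which fits both buttons being almost fully down. I held them about 3 s, until the lid showed about 0.27 rad in the pictures (the catches are at 0.13 rad). Then I lifted straight up and backed away toward the robot.
- **Lid:** it did not move between two top pictures 4.6 s apart. Its edge position in the picture works out to about 1.2 to 1.3 rad. I can't read the angle more closely than that, but it agrees with the 1.3 rad stop.
- **Everything else:** all five buttons are up in the last pictures. The can, fob, tape and socket are at the same pixel positions as at the start, and the gripper is clear of everything.
- **Disagreements:** the two cameras put the button row about 3 mm apart, so I used the mean. A sideways force of about 4 N showed while pressing, but the tips did not slip.

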